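# Pack the carver's box and lock its pegs

## Task

Pack every carving blank, the sharpening-stone case, the wax jar, the oil tin and the turned billet that stand on the bench into the open carrying box, each standing upright on the box's floor, packed close in its two rows. When all of them are in, take the mallet by its handle and knock both locking pegs at the ends of the box fully home with it (never with the fingers), then stand the mallet upright back on the middle of its round stand. Leave the mug, pencil tin, chisels and everything else where they are.

Things in the scene. Friction and masses are not known exactly. Their poses are not given: they have to be found in the camera images.
- carrier: Fixed plywood carrying board, 190 x 420 x 18 mm, with an open wooden box on its middle and a locking peg at each end. Origin: centre of the board's underside; y runs along the board, x across. Box outside 178 x 216 mm (x, y), walls 6 mm, rim 64 mm above the bench; a centre rail 34 mm thick, as high as the rim, runs along y at x = 0 and parts it into two rows.
- box_in (a point): Centre of the box on the level of its inner floor, 24 mm above the bench (40 mm below the rim); axes as the carrier's. Each row inside is 66 mm wide (centred at x = -50 and +50 mm) and 204 mm long (y from -102 to 102 mm): three or four items standing in a file. All seven fit only if they are shared out well: the row's lengths must add up to under 204 mm.
- blank_thin: Plain light-wood carving blank, the thin one: 60 x 40 x 84 mm (x, y, z). It stands upright on the bench at the start, in the row in front of the robot; origin: centre of its underside, z up its height. May be absent. 130 g.
- blank_thick: Plain light-wood carving blank, the thicker and lower one: 60 x 48 x 76 mm (x, y, z). It stands upright on the bench at the start, in the row in front of the robot; origin: centre of its underside, z up its height. May be absent. 140 g.
- stone_case: Dark wooden case of a sharpening stone with a paler band round it: 60 x 56 x 72 mm (x, y, z), closed, one piece, heavy at the bottom. It stands upright on the bench at the start, in the row in front of the robot; origin: centre of its underside, z up its height. May be absent. About 250 g.
- wax_jar: Closed round jar of wax, amber glass with a steel lid: 60 mm diameter, 78 mm high, heavy at the bottom. It stands upright on the bench at the start, in the row in front of the robot; origin: centre of its underside, z up its height. May be absent. About 220 g.
- billet: Plain light-wood turned cylinder: 50 mm diameter, 82 mm high. It stands upright on the bench at the start, in the row in front of the robot; origin: centre of its underside, z up its height. May be absent. 120 g.
- blank_square: Plain light-wood carving blank of square section: 60 x 60 x 74 mm (x, y, z). It stands upright on the bench at the start, in the row in front of the robot; origin: centre of its underside, z up its height. May be absent. 170 g.
- oil_tin: Closed round steel tin with a small black stopper (5 mm high) on top: 54 mm diameter, 76 mm high without it, heavy at the bottom. It stands upright on the bench at the start, in the row in front of the robot; origin: centre of its underside, z up its height. May be absent. 200 g.
- mallet: Carver's mallet, 420 g, standing on the striking face of its head with the handle straight up. Head: cylinder 64 mm diameter, 80 mm high; handle: 26 mm diameter, from 80 to 180 mm above the face. Origin: centre of the striking face (underside), z along the handle. Hold it by the handle from above and bring the face down on a peg.
- stand: The mallet's fixed round stand, a dark wooden disc 92 mm in diameter and 12 mm high, left or right of the box; origin: centre of its underside. The mallet stands on it at the start.
- peg_left (a joint): How far the locking peg at the board's +y end has been driven down, m: 0 is fully up, 0.026 fully home; starts between 0 and 0.010. Tight sliding fit with a weak spring: about 10 N moves it, and it stays where it is left.
- peg_right (a joint): The same for the peg at the board's -y end.
- peg_left_top (a point): Centre of the top of the left peg's head (on the carrier at y = +162 mm, x = 0; 80 mm above the bench when fully up, 54 mm when home). The head is a 32 mm wooden disc 14 mm thick on an 18 mm shank, over a 56 x 50 mm dark boss whose top is 40 mm above the bench; home means the head is down on its boss.
- peg_right_top (a point): The same for the right peg (carrier y = -162 mm).
- mug: Bystander: white mug, 76 mm wide, 88 mm high, on the other side of the box; origin: underside centre.
- pencil_tin: Bystander: open metal tin, 60 mm wide, 70 mm high, with pencils that stand up to 106 mm, in the row among the items; not to be packed. Origin: underside centre.
- chisel_a: Bystander: chisel lying on the bench, about 230 mm long, nearer the robot than the row, left.
- chisel_b: Bystander: chisel lying on the bench, about 220 mm long, nearer the robot than the row, right.
- gouge: Bystander: narrow gouge lying on the bench, about 220 mm long, far left.
- glue: Bystander: white glue bottle, 60 mm wide, 170 mm high, standing far right.

How it is judged:
By the outcome, as a careful person would: the job done as asked, in the order asked, and still so for the second after the job is handed in, with the robot touching nothing.
Of blank_thin, blank_thick, stone_case, wax_jar, billet, blank_square, oil_tin only 5 to 7 are there at a start; the rules pass over those that are not, and their reading is None.
At some moment in a run one of stone_case, wax_jar, oil_tin may be knocked a few centimetres aside while the robot is not near it.
It also fails if it takes over 208 s, if anything falls off the work surface, if the arm or the gripper's body presses on something with over 40 N, if the wrist force passes 120 N, or if a joint passes its speed limit or range.

## Robot

A 7-joint arm with a two-finger parallel gripper is mounted at the origin on the work surface. World frame = base frame: x ahead of the robot, y to its left, z up, the work surface at z = 0. Lengths are in m, angles in rad, forces in N, time in s.
With the tool pointing down it reaches from about 0.425 to 1.025 m from the base axis. Payload 9.4 kg.
Tool frame: the origin (TCP) lies at the very end of the fingers, on their centre line; the grasp point (between the pads) lies 19 mm behind it (ctrl.hold_point_z is the distance from the TCP to the grasp point, in m); z points along the fingers, y is the line along which they close (so a half turn about z gives the same grasp; the last joint's range is limited). The gripper opens to 93 mm and grips with 3 to 60 N. Pads are 15 mm wide; open, the fingers measure 128 mm over their backs; the gripper's body (75 mm by 188 mm) begins 65 mm behind the grasp point.
Start: joints at [1.133, 0.599, -0.003, 1.599, 0.002, 0.943, -0.08], TCP at [0.256, -0.678, 0.219] pointing down, gripper open.
Joint ranges: [-2.57, 2.57], [-0.35, 1.97], [-1.29, 1.29], [0.11, 2.56], [-1.05, 4.19], [0.11, 1.86], [-2.63, 2.63]. Speed limits (rad/s): [2.22, 2.22, 3.01, 3.01, 3.14, 3.14, 3.14].

## Interface

Orientations are given as a rotation vector (axis times angle).
In Python, from rig import ctrl, eyes, hand_in gives the robot as it stands.
- The arm moves only by the tool jog_arm, never from a script. Its argument "commands" is a list of rows, each a list of 2 entries, a list of its own where there are three numbers: the shift along the tool's x, y, z in mm, then the turn about the tool's z in rad. A call has exactly 8 rows; each row shifts and turns the commanded pose from where the row before left it, along the tool's axes as they then stand; what a row does not reach is not made up. A row lasts 1/12 s, in which the tool goes at most 41.7 mm and 7.16 degrees, less where a joint would pass 70% of its speed; a pose out of reach is approached as far as the arm can. A call is refused whole if a number of a shift passes 41.7 or a number of a turn 0.125, either way. A call with a gripper value outside its range is refused whole. "grip" is the opening, from -1 (shut) to 1 (fully open), set as the call begins (left out, the last holds). The fingers move at their own pace and stop on an object; the grip force is fixed at half the most. Time passes only in rows, so rows that do not move let the fingers close, or fill a call up. It gives the time, the measured TCP pose, the force, the opening and the grip force at its end, in the units of the state.
- ctrl.get_obs(): the state, without advancing time (a new reading comes with each control period).
- eyes.snapshot(name): name is "scene" or "top"; returns a dict with "color" (480x640x3 uint8, red, green, blue), "mtx" (3x3 intrinsics, pixels), "world_from_camera" (4x4, takes a point from camera to world coordinates). Camera axes: x right, y up, looking along -z (the intrinsics and any distortion apply to the point x, -y, -z); pixel columns grow to the right and rows downward; lengths in m; the calibration is good to about 2 mm. A picture is of the moment at which its call begins. There is no depth.
- hand_in(): hands the job in; it is judged then, once.
The state is a dict: "clock": time; "q": joint angles; "joint_velocities": joint speeds; "joint_efforts": joint torques, N m; "eef_pos": TCP position; "ee_rot": TCP orientation; "contact_force": force on the tool from outside, world axes, zero at the start; "moment": the same for the moment, N m; "width": finger opening in m; "grasp_force": force on a finger pad.
Only numpy, scipy, OpenCV 4.12 (cv2) and the standard library are available. Lean on these libraries where they do the work, as an engineer would, in place of code of your own. Each camera call takes 0.05 s, during which the arm holds its last target. There are 200 camera calls.

## Working session

There is one attempt and no reset: what is moved stays moved. The work goes in short steps, Python scripts to look and compute and a tool call to move; the robot and the scene stay as the last step left them, time stands still between calls to the robot, and variables do not carry over. Pictures are saved under pics/ and viewed, at most 14 in all, crops included, and the job is handed in when it is done.

Besides the shell and the picture viewer there is one more tool, called after "Request:" as name(argument=value, ...) on one line, values as JSON. jog_arm: Moves the arm, as the interface text tells. Its arguments: {"type":"object","properties":{"commands":{"type":"array","items":{"type":"array"}},"grip":{"type":"number"}},"required":["commands"]}

```bash
ls; mkdir -p pics; python3 - <<'E'
from rig import ctrl, eyes
import cv2
o=ctrl.get_obs();print({k:o[k] for k in('clock','eef_pos','ee_rot','width')},ctrl.hold_point_z)
for n in('scene','top'):
    s=eyes.snapshot(n);cv2.imwrite(f'pics/{n}0.png',s['color'][:,:,::-1]);print(s['mtx'],s['world_from_camera'],[k for k in s])
E
```

```text
pics
{'clock': 0.0, 'eef_pos': array([ 0.25579656, -0.67785888,  0.21778609]), 'ee_rot': array([-3.08914157e+00, -5.63622064e-01,  5.93838120e-04]), 'width': 0.09306728783813875} 0.0188
[[539.1159398    0.         311.22212282]
 [  0.         539.1159398  231.02852917]
 [  0.           0.           1.        ]] [[ 0.22300511 -0.80935975  0.54332819  1.27403005]
 [ 0.97475054  0.19166337 -0.11457113 -0.17757077]
 [-0.01140685  0.55515939  0.83166576  1.24668941]
 [ 0.          0.          0.          1.        ]] ['color', 'mtx', 'world_from_camera']
[[542.63868284   0.         322.12912218]
 [  0.         542.63868284 240.02934499]
 [  0.           0.           1.        ]] [[-0.01519973  0.98407292 -0.17711423  0.30714586]
 [-0.99982356 -0.01691369 -0.00817133 -0.00532864]
 [-0.01103684  0.17695878  0.98415638  1.13541714]
 [ 0.          0.          0.          1.        ]] ['color', 'mtx', 'world_from_camera']
```

View pics/top0.png

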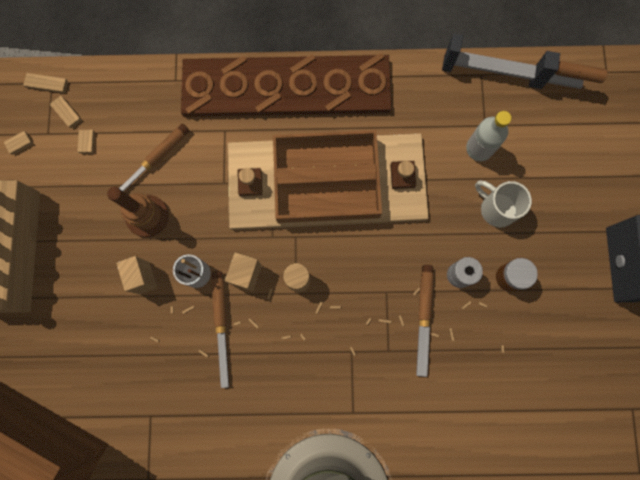

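View pics/scene0.png

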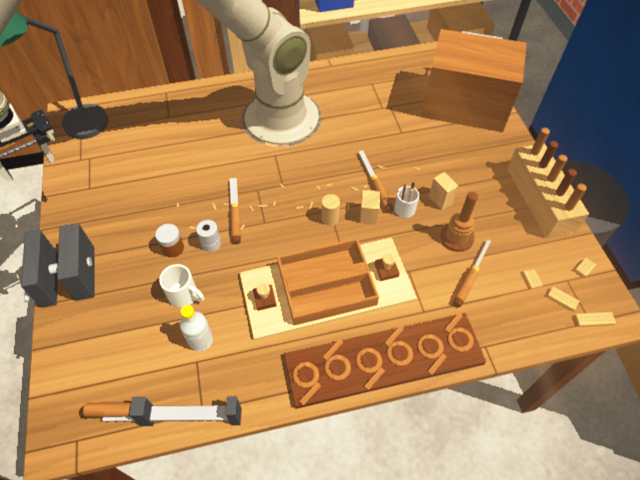

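The views show five items: two light blocks at top (137,275) and (242,272), the billet (297,277), the oil tin (465,273) and the wax jar (518,275). The mallet is at (145,215), the box centre at (327,178), and the pencil tin at (190,270), which stays put. Next I'll enlarge.

```bash
cat > h.py <<'E'
import numpy as np, cv2
from rig import ctrl, eyes
def px2w(s,uv,z):
    K=s['mtx'];T=s['world_from_camera'];u,v=uv
    d=T[:3,:3]@np.array([(u-K[0,2])/K[0,0],-(v-K[1,2])/K[1,1],-1.]);c=T[:3,3]
    return c+d*(z-c[2])/d[2]
def w2px(s,P):
    K=s['mtx'];T=s['world_from_camera'];p=(np.atleast_2d(P)-T[:3,3])@T[:3,:3]
    return np.c_[K[0,0]*p[:,0]/-p[:,2]+K[0,2],K[1,1]*-p[:,1]/-p[:,2]+K[1,2]]
def crop(s,x0,y0,w,h,k,f):
    c=cv2.resize(s['color'][y0:y0+h,x0:x0+w,::-1],None,fx=k,fy=k,interpolation=cv2.INTER_CUBIC)
    c=cv2.convertScaleAbs(c,alpha=1.4)
    for i in range(0,w,20): cv2.putText(c,str(x0+i),(i*k,10),0,.35,(0,255,255),1);cv2.line(c,(i*k,12),(i*k,18),(0,255,255),1)
    for i in range(0,h,20): cv2.putText(c,str(y0+i),(0,i*k+4),0,.35,(0,255,255),1)
    cv2.imwrite(f,c)
E
python3 - <<'E'
from h import *
t=eyes.snapshot('top');s=eyes.snapshot('scene')
crop(t,110,180,200,120,4,'pics/a.png')
crop(t,220,120,200,120,4,'pics/b.png')
crop(s,310,160,190,120,4,'pics/c.png')
for n,p,z in [('b1',(132,268),.076),('b2',(243,265),.076),('bil',(297,272),.082),('oil',(467,270),.076),('wax',(521,273),.078)]: print(n,px2w(t,p,z))
E
```

```text
b1 [0.44818069 0.37945831 0.076     ]
b2 [0.45049158 0.16015336 0.076     ]
bil [0.43413974 0.05345162 0.082     ]
oil [ 0.43329761 -0.27932575  0.076     ]
wax [ 0.4254377 -0.3834602  0.078    ]
```

View pics/a.png

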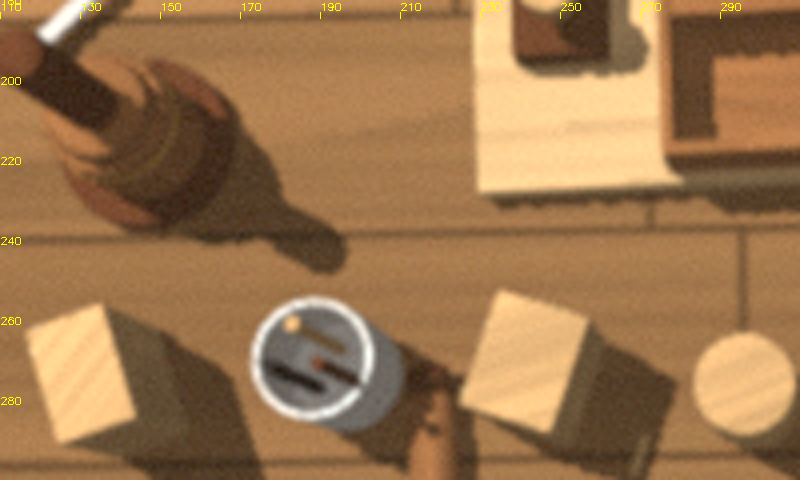

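View pics/b.png

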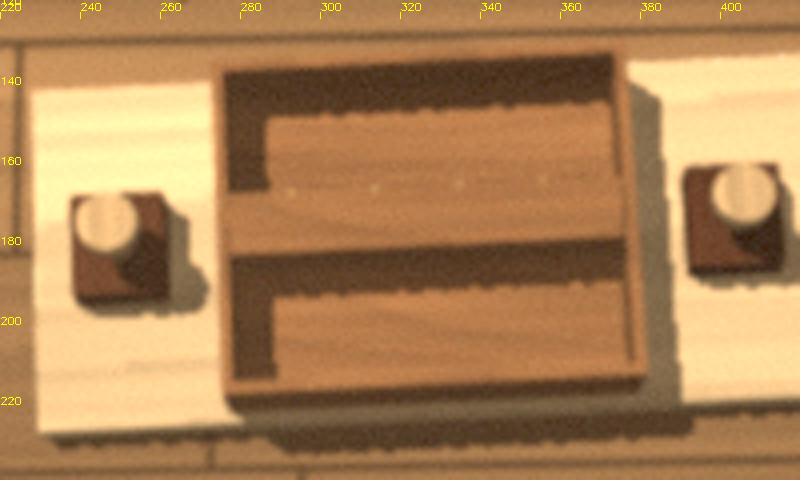

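View pics/c.png

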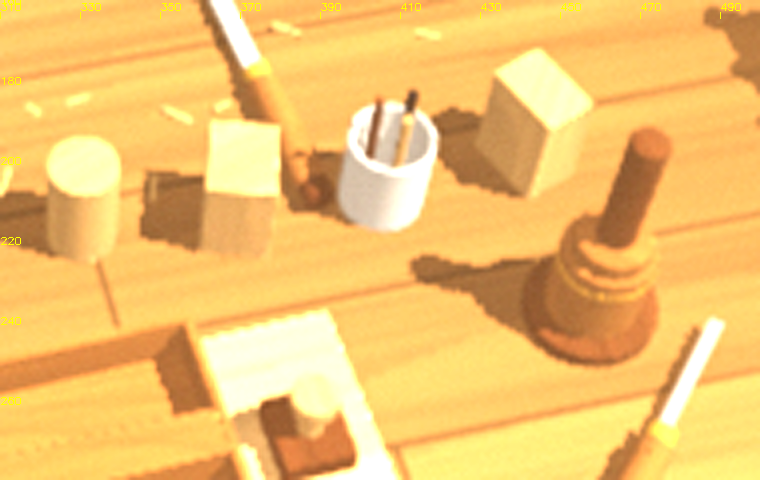

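Crop a: block 1's top corners are at about (116.5,262.5), (135.5,255.7), (143.8,283.7), (125,290.7), and block 2's at (235.7,252.5), (257.5,259.5), (248,288.2), (225,280.5). Crop b: the rim's outer corners are at (274,137), (375.5,133), (381,214), (277,217.5), with peg heads at (246.7,175.5) and (406.2,168.2). Crop c: the handle top is at scene (473,195.7).

```bash
python3 - <<'E'
from h import *
np.set_printoptions(precision=4,suppress=True)
t=eyes.snapshot('top');s=eyes.snapshot('scene')
for n,c in [('b1',[(116.5,262.5),(135.5,255.7),(143.8,283.7),(125,290.7)]),('b2',[(235.7,252.5),(257.5,259.5),(248,288.2),(225,280.5)])]:
  for z in (.076,.084):
    P=np.array([px2w(t,p,z)[:2] for p in c]);e=np.roll(P,-1,0)-P
    print(n,z,P.mean(0),np.linalg.norm(e,axis=1),np.degrees(np.arctan2(e[:,1],e[:,0])))
# scene top corners of blocks: (crop/4+origin)
for n,c in [('b1s',[(443,172),(458,185.5),(446.5,192),(433,181)]),('b2s',[(363,190),(380,191),(378.5,208),(361,207)])]:
  for z in (.076,.084): print(n,z,np.mean([px2w(s,p,z)[:2] for p in c],0))
P=np.array([px2w(t,p,.064)[:2] for p in [(274,137),(375.5,133),(381.2,214),(277,217.5)]]);e=np.roll(P,-1,0)-P
print('box',P.mean(0),np.linalg.norm(e,axis=1),np.degrees(np.arctan2(e[:,1],e[:,0])))
P=np.array([px2w(t,p,.018)[:2] for p in [(228,142),(424,135),(428,219),(229.5,228)]]);e=np.roll(P,-1,0)-P
print('board',P.mean(0),np.linalg.norm(e,axis=1),np.degrees(np.arctan2(e[:,1],e[:,0])))
for z in (.07,.08): 
  A=px2w(t,(246.7,175.5),z)[:2];B=px2w(t,(406.2,168.2),z)[:2];d=A-B;print('pegs',z,A,B,np.linalg.norm(d),(A+B)/2)
print('handle scene',px2w(s,(473,195.7),.192))
print('billet s',px2w(s,(331,202),.082))
# circles in top
g=cv2.cvtColor(t['color'],cv2.COLOR_RGB2GRAY)
crop(t,430,235,130,70,6,'pics/d.png'); crop(t,100,170,90,80,7,'pics/e.png')
E
```

```text
b1 0.076 [0.4382 0.3826] [0.0393 0.059  0.0387 0.0594] [ -70.7279 -161.3105  109.8704   19.2973]
b1 0.084 [0.4372 0.3796] [0.039  0.0585 0.0384 0.0589] [ -70.7279 -161.3105  109.8704   19.2973]
b2 0.076 [0.4404 0.1629] [0.0457 0.0592 0.048  0.0588] [-108.7761  162.0423   70.7326  -20.1781]
b2 0.084 [0.4394 0.1616] [0.0454 0.0588 0.0476 0.0584] [-108.7761  162.0423   70.7326  -20.1781]
b1s 0.076 [0.4374 0.3803]
b1s 0.084 [0.4431 0.3764]
b2s 0.076 [0.4442 0.164 ]
b2s 0.084 [0.4498 0.1617]
box [ 0.6356 -0.0082] [0.2111 0.1727 0.2108 0.1716] [ -88.7398 -178.0466   90.9565    2.0582]
board [ 0.6374 -0.009 ] [0.4246 0.1859 0.418  0.1903] [-88.9604 179.8158  91.6476   1.8426]
pegs 0.07 [0.6354 0.1555] [ 0.6448 -0.1702] 0.3258578665930129 [ 0.6401 -0.0074]
pegs 0.08 [0.6323 0.154 ] [ 0.6416 -0.1687] 0.32279936627902367 [ 0.637  -0.0074]
handle scene [0.5749 0.3766 0.192 ]
billet s [0.4338 0.0557 0.082 ]
```

View pics/d.png

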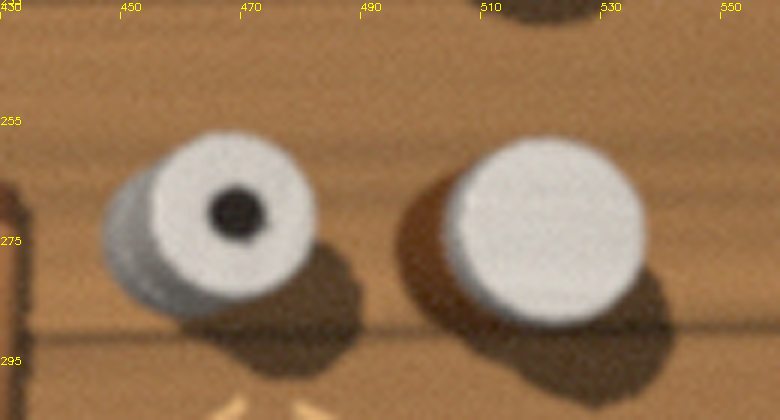

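View pics/e.png

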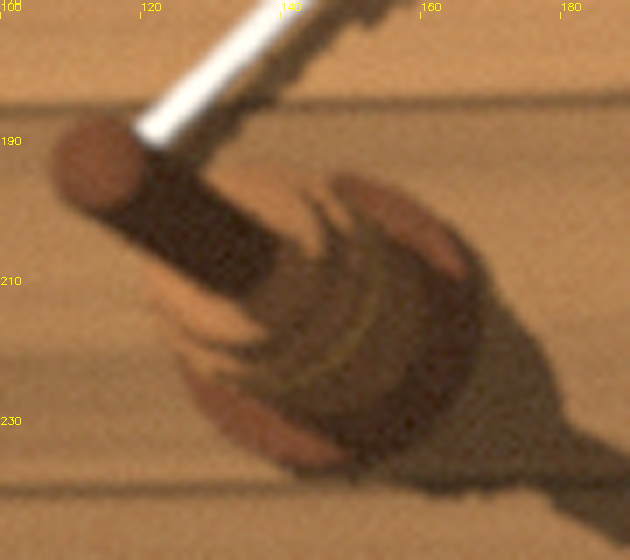

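Crop d: the oil tin's top centre is at (469,270.7) and the wax lid's at (522,273.5). Crop e: the mallet handle's top is at (114,193.3). Block 1 measures 39x59 mm, so it's blank_thin. Block 2 measures 47x59, so it's blank_thick. I'll check the estimates with an overlay in both views.

```bash
cat >> h.py <<'E'
CAR=np.array([.637,-.0080]);YAW=np.radians(1.5)
def c2w(x,y): return CAR+[np.cos(YAW)*x-np.sin(YAW)*y,np.sin(YAW)*x+np.cos(YAW)*y]
def pose():
    o=ctrl.get_obs();R=cv2.Rodrigues(np.array(o['ee_rot']))[0]
    return np.array(o['eef_pos']),R,o
def plan(*W):
    """waypoints (x,y,z,phi_deg); prints shift in tool axes of each waypoint (before its turn), mm, and turn rad"""
    p,R,o=pose();phi=np.arctan2(R[1,0],R[0,0]);print('t %.2f'%o['clock'],'tcp',np.round(p,4),'phi %.2f'%np.degrees(phi),'tilt %.4f'%R[2,2],'w %.4f'%o['width'],'F',np.round(o['contact_force'],1))
    for w in W:
        f=np.radians(w[3]);d=(np.array(w[:3])-p)*1000
        print(' shift x %.1f y %.1f z %.1f turn %.3f'%(d[0]*np.cos(phi)+d[1]*np.sin(phi),d[0]*np.sin(phi)-d[1]*np.cos(phi),-d[2],(phi-f+np.pi)%(2*np.pi)-np.pi))
        p=np.array(w[:3]);phi=f
def circ(x,y,z,r): a=np.linspace(0,2*np.pi,40);return np.c_[x+r*np.cos(a),y+r*np.sin(a),a*0+z]
def rect(x,y,z,w,h,deg):
    a=np.radians(deg);Q=np.array([(-1,-1),(1,-1),(1,1),(-1,1),(-1,-1)])*[w/2,h/2];R=np.array([[np.cos(a),-np.sin(a)],[np.sin(a),np.cos(a)]])
    return np.c_[Q@R.T+[x,y],np.full(5,z)]
def overlay(s,curves,x0,y0,w,h,k):
    c=cv2.resize(s['color'][y0:y0+h,x0:x0+w,::-1],None,fx=k,fy=k,interpolation=cv2.INTER_CUBIC)
    for P in curves:
        q=((w2px(s,P)-[x0,y0]+.5)*k*8).round().astype(np.int32)
        cv2.polylines(c,[q],False,(0,255,0),1,cv2.LINE_AA,3)
    return c
E
python3 - <<'E'
from h import *
np.set_printoptions(precision=4,suppress=True)
t=eyes.snapshot('top');s=eyes.snapshot('scene')
print('oil',px2w(t,(469,270.7),.076),px2w(s,(207.5,229),.076));print('wax',px2w(t,(522,273.5),.078),px2w(s,(168.5,232),.078));print('mal',px2w(t,(114,193.3),.192))
print('bil',px2w(t,(296.2,275.8),.082))
def carr():
    L=[]
    d=np.degrees(YAW)
    for x,y,z,w,h in [(0,0,.064,.178,.216),(-.05,0,.064,.066,.204),(.05,0,.064,.066,.204),(0,0,.018,.19,.42)]: L.append(rect(*c2w(x,y),z,w,h,d))
    return L
C=carr()+[rect(.440,.378,.084,.06,.04,19),rect(.441,.163,.076,.06,.048,-19),circ(.4338,.054,.082,.025),
 circ(*px2w(t,(469,270.7),.076),.027),circ(*px2w(t,(522,273.5),.078),.03),circ(.5745,.3766,.192,.013),circ(.5745,.3766,.012,.046)]
a=overlay(t,C,100,120,440,180,1);
A=overlay(t,C,215,120,230,115,3);B=overlay(s,C,235,230,200,110,4)
B2=overlay(s,C,150,150,350,130,2);A2=overlay(t,C,100,170,210,130,3)
f=np.zeros((600,800,3),np.uint8)
def put(im,x,y): f[y:y+im.shape[0],x:x+im.shape[1]]=im[:600-y,:800-x]
put(cv2.resize(A,(500,250)),0,0); put(cv2.resize(B,(500,275)),0,260)
put(A2[:,:][:, :].copy()[0:390:1,0:630:1][::2,::2],500,0); 
cv2.imwrite('pics/f1.png',np.vstack([A[:, :690],cv2.resize(B,(690,380))[:255]]))
g=np.vstack([cv2.resize(A2,(525,325)),cv2.resize(B2,(700,260))[:, :525]]);cv2.imwrite('pics/f2.png',cv2.resize(np.vstack([np.pad(cv2.resize(A2,(480,297)),((0,0),(0,220),(0,0))),B2]),None,fx=1,fy=1))
E
```

```text
oil [ 0.4319 -0.2831  0.076 ] [ 0.4402 -0.2798  0.076 ]
wax [ 0.4244 -0.3853  0.078 ] [ 0.4276 -0.3802  0.078 ]
mal [0.5689 0.3763 0.192 ]
bil [0.4267 0.0551 0.082 ]
```

View pics/f1.png

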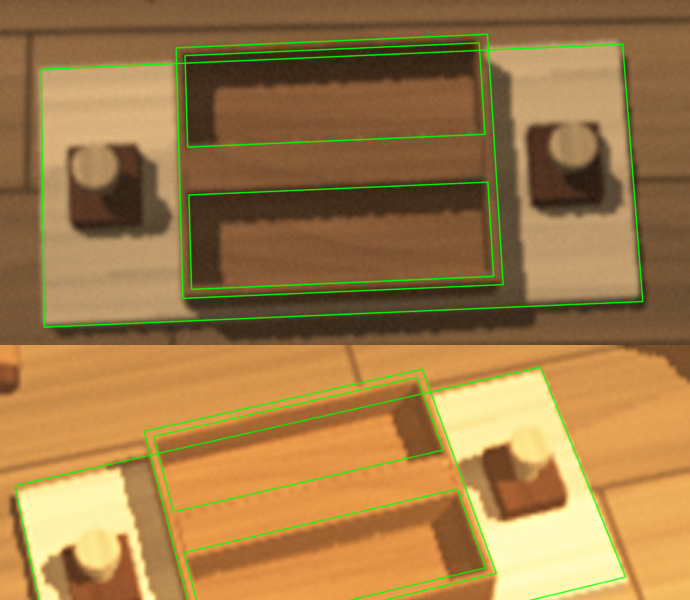

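View pics/f2.png

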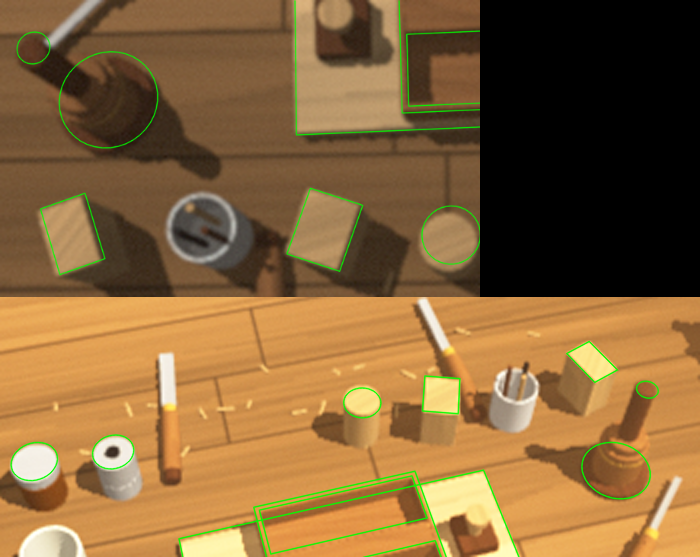

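The overlays fit within about 1 to 2 px in both views, with the two cameras differing by a few mm in x, so I'll use averages. I'm starting with the wax jar.

```bash
sed -i 's/CAR=.*;YAW/CAR=np.array([.638,-.0075]);YAW/' h.py; python3 -c "
from h import *
plan((.426,-.3825,.218,91.5),(.426,-.3825,.045,91.5))"
```

```text
t 0.40 tcp [ 0.2559 -0.6783  0.2185] phi 20.67 tilt -1.0000 w 0.0929 F [0.9 0.3 0.2]
 shift x 263.6 y -216.7 z 0.5 turn -1.236
 shift x 0.0 y 0.0 z 173.0 turn 0.000
```

Request:
jog_arm(commands=[[[29.3,-24.1,0],0],[[29.3,-24.1,0],0],[[29.3,-24.1,0],0],[[29.3,-24.1,0],0],[[29.3,-24.1,0],0],[[29.3,-24.1,0],0],[[29.3,-24.1,0],0],[[29.3,-24.1,0],0]], grip=1)

```text
clock: 1.07
eef_pos: [0.4078, -0.4136, 0.2189]
ee_rot: [3.09, 0.563, 0.0]
contact_force: [0.8, -0.2, -0.6]
width: 0.0931
grasp_force: 0.0
```

Request:
jog_arm(commands=[[[29.2,-23.9,0],0],[[0,0,10],-0.1236],[[0,0,10],-0.1236],[[0,0,10],-0.1236],[[0,0,10],-0.1236],[[0,0,10],-0.1236],[[0,0,10],-0.1236],[[0,0,10],-0.1236]])

```text
clock: 1.73
eef_pos: [0.4262, -0.3826, 0.1483]
ee_rot: [2.564, 1.815, 0.0]
contact_force: [0.2, -0.2, 0.2]
width: 0.0933
grasp_force: 0.0
```

Request:
jog_arm(commands=[[[0,0,10],-0.1236],[[0,0,10],-0.1236],[[0,0,10],-0.1236],[[0,0,0],0],[[0,0,0],0],[[0,0,0],0],[[0,0,0],0],[[0,0,0],0]])

```text
clock: 2.4
eef_pos: [0.4264, -0.3827, 0.1193]
ee_rot: [2.193, 2.248, -0.0]
contact_force: [-0.3, -0.1, 0.7]
width: 0.0932
grasp_force: 0.0
```

```bash
python3 -c "
from h import *
plan((.426,-.3825,.045,91.5))"
```

```text
t 2.40 tcp [ 0.4264 -0.3827  0.1193] phi 91.40 tilt -1.0000 w 0.0932 F [-0.3 -0.1  0.7]
 shift x 0.2 y -0.4 z 74.3 turn -0.002
```

Request:
jog_arm(commands=[[[0,0,25],0],[[0,0,25],0],[[0,0,15],0],[[0,0,9],0],[[0,0,0],0],[[0,0,0],0],[[0,0,0],0],[[0,0,0],0]])

```text
clock: 3.07
eef_pos: [0.4266, -0.3829, 0.0457]
ee_rot: [2.191, 2.249, 0.0]
contact_force: [0.3, 0.0, 0.1]
width: 0.0929
grasp_force: 0.0
```

Request:
jog_arm(commands=[[[0,0,0],0],[[0,0,0],0],[[0,0,0],0],[[0,0,0],0],[[0,0,0],0],[[0,0,0],0],[[0,0,0],0],[[0,0,0],0]], grip=-1)

```text
clock: 3.73
eef_pos: [0.426, -0.3825, 0.0447]
ee_rot: [-2.192, -2.25, 0.0]
contact_force: [-0.6, -0.4, 1.7]
width: 0.0594
grasp_force: 30.0
```

```bash
python3 -c "
from h import *
w=c2w(.05,-.069);print(w)
plan((.426,-.3825,.195,91.5),(*w,.195,91.5),(*w,.071,91.5))"
```

```text
[ 0.68978908 -0.07516751]
t 3.73 tcp [ 0.426  -0.3825  0.0447] phi 91.49 tilt -1.0000 w 0.0594 F [-0.6 -0.4  1.7]
 shift x 0.0 y -0.0 z -150.3 turn -0.000
 shift x 300.3 y 271.7 z -0.0 turn 0.000
 shift x 0.0 y 0.0 z 124.0 turn 0.000
```

Request:
jog_arm(commands=[[[0,0,-15],0],[[0,0,-30],0],[[0,0,-35],0],[[0,0,-35],0],[[0,0,-35],0],[[15,13.6,0],0],[[25,22.6,0],0],[[25,22.6,0],0]])

```text
clock: 4.4
eef_pos: [0.4828, -0.3164, 0.1952]
ee_rot: [2.196, 2.246, -0.001]
contact_force: [0.2, 0.6, -2.6]
width: 0.0596
grasp_force: 30.0
```

Request:
jog_arm(commands=[[[25,22.6,0],0],[[25,22.6,0],0],[[25,22.6,0],0],[[25,22.6,0],0],[[25,22.6,0],0],[[25,22.6,0],0],[[25,22.6,0],0],[[25,22.6,0],0]])

```text
clock: 5.07
eef_pos: [0.6591, -0.11, 0.194]
ee_rot: [-2.192, -2.25, 0.001]
contact_force: [0.3, -0.1, -1.9]
width: 0.0601
grasp_force: 30.0
```

Request:
jog_arm(commands=[[[20,18.1,0],0],[[15.3,13.8,0],0],[[0,0,20],0],[[0,0,20],0],[[0,0,20],0],[[0,0,0],0],[[0,0,0],0],[[0,0,0],0]])

```text
clock: 5.73
eef_pos: [0.69, -0.0752, 0.1353]
ee_rot: [2.192, 2.25, 0.001]
contact_force: [-0.3, 1.2, -2.5]
width: 0.0595
grasp_force: 30.0
```

```bash
python3 - <<'E'
from h import *
w=c2w(.05,-.069);plan((*w,.071,91.5))
p=pose()[0];zt=p[2]-.045+.078
t=eyes.snapshot('top');s=eyes.snapshot('scene')
C=[rect(*c2w(x,y),z,a,b,1.5) for x,y,z,a,b in [(0,0,.064,.178,.216),(-.05,0,.064,.066,.204),(.05,0,.064,.066,.204)]]
C+=[circ(p[0],p[1],zt,.03),circ(p[0],p[1],zt-.078,.03),circ(.436,-.281,.076,.027)]
A=overlay(t,C,260,110,150,115,4)[:300];B=overlay(s,C,265,180,150,75,4)
cv2.imwrite('pics/g.png',np.vstack([A,B]))
E
```

```text
t 5.73 tcp [ 0.69   -0.0752  0.1353] phi 91.49 tilt -1.0000 w 0.0595 F [-0.3  1.2 -2.5]
 shift x 0.1 y -0.2 z 64.3 turn -0.000
```

View pics/g.png

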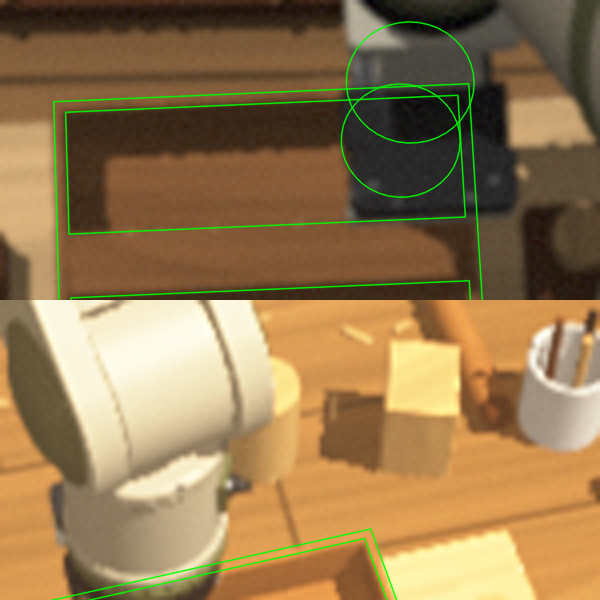

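Request:
jog_arm(commands=[[[0,-1,10],0],[[0,0,10],0],[[0,0,5],0],[[0,0,5],0],[[0,0,5],0],[[0,0,5],0],[[0,0,0],0],[[0,0,0],0]])

```text
clock: 6.5
eef_pos: [0.6906, -0.0714, 0.0965]
ee_rot: [2.189, 2.252, 0.009]
contact_force: [-0.9, 7.3, 13.6]
width: 0.0594
grasp_force: 30.0
```

Request:
jog_arm(commands=[[[0,0,-10],0],[[0,0,-10],0],[[7,0,0],0],[[0,0,0],0],[[0,0,7],0],[[0,0,7],0],[[0,0,6],0],[[0,0,0],0]])

```text
clock: 7.17
eef_pos: [0.6883, -0.0685, 0.0925]
ee_rot: [-2.192, -2.25, 0.001]
contact_force: [1.7, -0.2, -2.7]
width: 0.0596
grasp_force: 30.0
```

Inside and clear. I'll nudge along x to find the walls.

Request:
jog_arm(commands=[[[0,1,0],0],[[0,1,0],0],[[0,1,0],0],[[0,1,0],0],[[0,1,0],0],[[0,0,0],0],[[0,0,0],0],[[0,0,0],0]])

```text
clock: 7.83
eef_pos: [0.6934, -0.0682, 0.0947]
ee_rot: [2.192, 2.25, -0.0]
contact_force: [-0.2, 0.6, -2.7]
width: 0.0595
grasp_force: 30.0
```

Request:
jog_arm(commands=[[[0,-2,0],0],[[0,-2,0],0],[[0,-2,0],0],[[0,-1,0],0],[[0,-1,0],0],[[0,0,0],0],[[0,0,0],0],[[0,0,0],0]])

```text
clock: 8.5
eef_pos: [0.6879, -0.0683, 0.0951]
ee_rot: [2.19, 2.248, 0.006]
contact_force: [6.7, -0.5, -6.4]
width: 0.0596
grasp_force: 30.0
```

Request:
jog_arm(commands=[[[0,3,0],0],[[0,3,0],0],[[0,2,0],0],[[0,1,0],0],[[0,1,0],0],[[0,1,0],0],[[0,0,0],0],[[0,0,0],0]])

```text
clock: 9.17
eef_pos: [0.6947, -0.0681, 0.0942]
ee_rot: [-2.191, -2.248, 0.004]
contact_force: [-5.0, 0.8, 0.4]
width: 0.0598
grasp_force: 30.0
```

Request:
jog_arm(commands=[[[-2,-2,0],0],[[-2,-2,0],0],[[-1,-1,0],0],[[-1,0,0],0],[[0,0,0],0],[[0,0,0],0],[[0,0,0],0],[[0,0,0],0]])

```text
clock: 9.83
eef_pos: [0.693, -0.0711, 0.0951]
ee_rot: [-2.19, -2.252, -0.007]
contact_force: [2.3, 6.9, -2.5]
width: 0.0596
grasp_force: 30.0
```

Request:
jog_arm(commands=[[[4,0,0],0],[[0,0,0],0],[[0,0,7],0],[[0,0,7],0],[[0,0,5],0],[[0,0,3],0],[[0,0,0],0],[[0,0,0],0]])

```text
clock: 10.5
eef_pos: [0.6911, -0.0704, 0.0719]
ee_rot: [-2.192, -2.249, 0.002]
contact_force: [-0.6, 1.5, -2.9]
width: 0.0596
grasp_force: 30.0
```

Request:
jog_arm(commands=[[[0,0,1],0],[[0,0,1],0],[[0,0,1],0],[[0,0,0],0],[[0,0,0],0],[[0,0,0],0],[[0,0,0],0],[[0,0,0],0]])

```text
clock: 11.17
eef_pos: [0.6916, -0.0703, 0.0697]
ee_rot: [2.192, 2.25, 0.0]
contact_force: [0.6, -0.7, -2.8]
width: 0.0596
grasp_force: 30.0
```

Request:
jog_arm(commands=[[[0,0,1],0],[[0,0,0.5],0],[[0,0,0],0],[[0,0,0],0],[[0,0,0],0],[[0,0,0],0],[[0,0,0],0],[[0,0,0],0]])

```text
clock: 11.83
eef_pos: [0.6914, -0.0703, 0.068]
ee_rot: [-2.192, -2.25, 0.0]
contact_force: [-0.1, 1.0, -2.9]
width: 0.0596
grasp_force: 30.0
```

Request:
jog_arm(commands=[[[0,0,0],0],[[0,0,0],0],[[0,0,0],0],[[0,0,0],0],[[0,0,-5],0],[[0,0,-20],0],[[0,0,-35],0],[[0,0,-40],0]], grip=0.6)

```text
clock: 12.5
eef_pos: [0.6902, -0.0702, 0.1677]
ee_rot: [-2.19, -2.248, 0.004]
contact_force: [0.9, 0.8, 0.5]
width: 0.0741
grasp_force: 0.0
```

```bash
sed -i 's/CAR=.*;YAW/CAR=np.array([.6397,-.0060]);YAW/' h.py; python3 -c "
from h import *
plan((.436,-.281,.170,91.5),(.436,-.281,.045,91.5))"
```

```text
t 12.50 tcp [ 0.6902 -0.0702  0.1677] phi 91.51 tilt -1.0000 w 0.0741 F [0.9 0.8 0.5]
 shift x -204.1 y -259.7 z -2.3 turn 0.000
 shift x 0.0 y 0.0 z 125.0 turn 0.000
```

Request:
jog_arm(commands=[[[-12,-15,0],0],[[-24,-30.5,0],0],[[-24,-30.5,0],0],[[-24,-30.5,0],0],[[-24,-30.5,0],0],[[-24,-30.5,0],0],[[-24,-30.5,0],0],[[-24,-30.5,0],0]], grip=1)

```text
clock: 13.17
eef_pos: [0.4664, -0.2571, 0.1687]
ee_rot: [2.192, 2.25, -0.0]
contact_force: [0.0, -0.9, 0.5]
width: 0.0928
grasp_force: 0.0
```

```bash
python3 - <<'E'
from h import *
w=(.436,-.281);plan((*w,.170,91.5),(*w,.045,91.5))
t=eyes.snapshot('top');s=eyes.snapshot('scene')
np.set_printoptions(precision=4,suppress=True)
C=[rect(*c2w(x,y),z,a,b,1.5) for x,y,z,a,b in [(0,0,.064,.178,.216),(-.05,0,.064,.066,.204),(.05,0,.064,.066,.204)]]
C+=[circ(.6915,-.0703,.102,.03)]
A=overlay(t,C,265,110,130,120,4)
B=overlay(s,C,260,225,130,100,4);B=np.vstack([B,np.zeros((80,520,3),np.uint8)])
A2=overlay(t,[circ(.436,-.281,.076,.027)],430,240,60,50,4)
B[280:480,280:520]=A2
cv2.imwrite('pics/h.png',cv2.resize(np.hstack([A,B]),(800,369)))
E
```

```text
t 13.17 tcp [ 0.4664 -0.2571  0.1687] phi 91.50 tilt -1.0000 w 0.0928 F [ 0.  -0.9  0.5]
 shift x -23.1 y -31.0 z -1.3 turn 0.000
 shift x 0.0 y 0.0 z 125.0 turn 0.000
```

View pics/h.png

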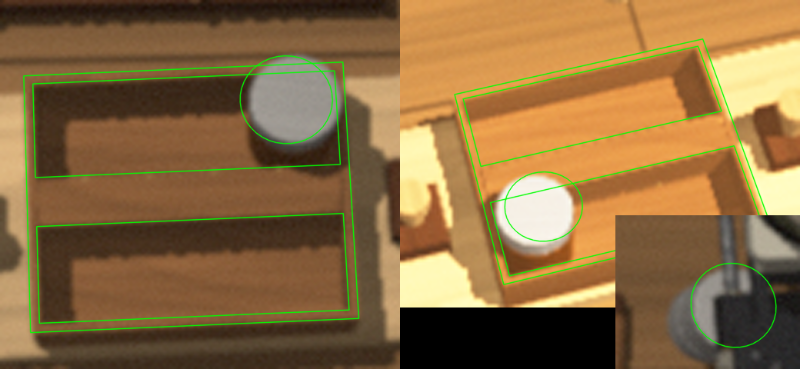

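The wax jar stands in the far row's right end, about 4 mm nearer the end wall than the TCP was (top view lid at (295,97) against predicted (287,99)). So items on the right lie slightly further right than I measured, and I'll shift the oil tin's y to match.

Request:
jog_arm(commands=[[[-13,-15,0],0],[[-13,-16,0],0],[[0,0,30],0],[[0,0,35],0],[[0,0,35],0],[[0,0,20],0],[[0,0,4],0],[[0,0,0],0]])

```text
clock: 13.93
eef_pos: [0.4376, -0.2821, 0.0433]
ee_rot: [-2.19, -2.25, 0.001]
contact_force: [0.3, 0.8, -0.8]
width: 0.093
grasp_force: 0.0
```

Request:
jog_arm(commands=[[[0,0,0],0],[[0,0,0],0],[[0,0,0],0],[[0,0,0],0],[[0,0,0],0],[[0,0,0],0],[[0,0,0],0],[[0,0,0],0]], grip=-1)

```text
clock: 14.6
eef_pos: [0.4367, -0.2831, 0.0444]
ee_rot: [-2.193, -2.249, 0.002]
contact_force: [-3.4, 0.3, 7.6]
width: 0.0537
grasp_force: 30.0
```

```bash
python3 -c "
from h import *
w=(c2w(.05,0)[0],0.002);print(w)
plan((.436,-.284,.205,91.5),(*w,.205,91.5),(*w,.071,91.5))"
```

```text
(np.float64(0.689682866248778), 0.002)
t 14.60 tcp [ 0.4367 -0.2831  0.0444] phi 91.46 tilt -1.0000 w 0.0537 F [-3.4  0.3  7.6]
 shift x -0.9 y -0.7 z -160.6 turn -0.001
 shift x 279.3 y 261.1 z -0.0 turn 0.000
 shift x 0.0 y 0.0 z 134.0 turn 0.000
```

Request:
jog_arm(commands=[[[0,0,-15],0],[[0,0,-35],0],[[0,0,-38],0],[[0,0,-38],0],[[0,0,-34],0],[[14,13.1,0],0],[[26,24.3,0],0],[[26,24.3,0],0]])

```text
clock: 15.27
eef_pos: [0.4976, -0.2159, 0.2049]
ee_rot: [2.196, 2.245, 0.0]
contact_force: [0.4, 0.5, -2.3]
width: 0.0537
grasp_force: 30.0
```

Request:
jog_arm(commands=[[[26,24.3,0],0],[[26,24.3,0],0],[[26,24.3,0],0],[[26,24.3,0],0],[[26,24.3,0],0],[[26,24.3,0],0],[[26,24.3,0],0],[[26,24.3,0],0]])

```text
clock: 15.93
eef_pos: [0.6871, -0.0008, 0.2036]
ee_rot: [-2.192, -2.25, 0.001]
contact_force: [0.2, -0.4, -2.2]
width: 0.0536
grasp_force: 30.0
```

Request:
jog_arm(commands=[[[4.5,4.4,0],0],[[0,0,25],0],[[0,0,25],0],[[0,0,25],0],[[0,0,15],0],[[0,0,10],0],[[0,0,5],0],[[0,0,5],0]])

```text
clock: 16.6
eef_pos: [0.6908, 0.0023, 0.0939]
ee_rot: [-2.192, -2.25, -0.0]
contact_force: [-0.7, 0.2, -2.2]
width: 0.0536
grasp_force: 30.0
```

Clear. I'll lower it to just above the floor, then slide toward the jar until it touches.

Request:
jog_arm(commands=[[[0,0,10],0],[[0,0,8],0],[[0,0,3],0],[[0,0,0],0],[[-3,0,0],0],[[-3,0,0],0],[[0,0,0],0],[[0,0,0],0]])

```text
clock: 17.27
eef_pos: [0.691, -0.0043, 0.0735]
ee_rot: [2.193, 2.249, 0.0]
contact_force: [-0.2, 1.1, -1.9]
width: 0.0536
grasp_force: 30.0
```

Request:
jog_arm(commands=[[[-2,0,0],0],[[-1,0,0],0],[[-1,0,0],0],[[0,0,0],0],[[0,0,0],0],[[0,0,0],0],[[0,0,0],0],[[0,0,0],0]])

```text
clock: 17.93
eef_pos: [0.6909, -0.0076, 0.0731]
ee_rot: [-2.192, -2.25, 0.0]
contact_force: [0.2, 0.0, -2.1]
width: 0.0538
grasp_force: 30.0
```

Request:
jog_arm(commands=[[[-1,0,0],0],[[-1,0,0],0],[[-1,0,0],0],[[-1,0,0],0],[[0,0,0],0],[[0,0,0],0],[[0,0,0],0],[[0,0,0],0]])

```text
clock: 18.6
eef_pos: [0.691, -0.0116, 0.0731]
ee_rot: [-2.192, -2.25, -0.0]
contact_force: [0.2, 0.7, -1.7]
width: 0.0534
grasp_force: 30.0
```

Request:
jog_arm(commands=[[[-1,0,0],0],[[-1,0,0],0],[[-1,0,0],0],[[0,0,0],0],[[0,0,0],0],[[0,0,0],0],[[0,0,0],0],[[0,0,0],0]])

```text
clock: 19.27
eef_pos: [0.6911, -0.0146, 0.0731]
ee_rot: [-2.192, -2.25, 0.0]
contact_force: [0.1, 0.6, -2.9]
width: 0.0536
grasp_force: 30.0
```

Request:
jog_arm(commands=[[[-1,0,2],0],[[0,0,1],0],[[0,0,1],0],[[0,0,0.5],0],[[0,0,0.5],0],[[0,0,0],0],[[0,0,0],0],[[0,0,0],0]])

```text
clock: 19.93
eef_pos: [0.691, -0.0158, 0.0685]
ee_rot: [2.192, 2.25, -0.0]
contact_force: [-4.1, -0.1, 5.1]
width: 0.0537
grasp_force: 30.0
```

Request:
jog_arm(commands=[[[0,0,0],0],[[0,0,0],0],[[0,0,0],0],[[0,0,0],0],[[0,0,-5],0],[[0,0,-20],0],[[0,0,-35],0],[[0,0,-40],0]], grip=0.5)

```text
clock: 20.6
eef_pos: [0.6898, -0.0157, 0.1675]
ee_rot: [-2.19, -2.248, 0.004]
contact_force: [0.8, -0.0, 0.1]
width: 0.0696
grasp_force: 0.0
```

```bash
python3 -c "
from h import *
plan((.430,.0550,.170,91.5),(.430,.0550,.045,91.5))"
```

```text
t 20.60 tcp [ 0.6898 -0.0157  0.1675] phi 91.51 tilt -1.0000 w 0.0696 F [ 0.8 -0.   0.1]
 shift x 77.5 y -257.9 z -2.5 turn 0.000
 shift x 0.0 y 0.0 z 125.0 turn 0.000
```

Request:
jog_arm(commands=[[[6,-20,0],0],[[11,-36,0],0],[[11,-36,0],0],[[11,-36,0],0],[[11,-36,0],0],[[11,-36,0],0],[[11,-36,0],0],[[5.5,-22,0],0]], grip=1)

```text
clock: 21.27
eef_pos: [0.4275, 0.0556, 0.1685]
ee_rot: [-2.191, -2.252, 0.002]
contact_force: [-0.3, 0.1, -0.5]
width: 0.0928
grasp_force: 0.0
```

Request:
jog_arm(commands=[[[0,0,20],0],[[0,0,30],0],[[0,0,35],0],[[0,0,25],0],[[0,0,10],0],[[0,0,3],0],[[0,0,0],0],[[0,0,0],0]])

```text
clock: 21.93
eef_pos: [0.4315, 0.0553, 0.0457]
ee_rot: [2.192, 2.25, 0.001]
contact_force: [-0.3, -0.1, 0.6]
width: 0.0928
grasp_force: 0.0
```

Request:
jog_arm(commands=[[[0,0,0],0],[[0,0,0],0],[[0,0,0],0],[[0,0,0],0],[[0,0,0],0],[[0,0,0],0],[[0,0,0],0],[[0,0,0],0]], grip=-1)

```text
clock: 22.6
eef_pos: [0.4309, 0.0549, 0.0451]
ee_rot: [-2.192, -2.25, 0.001]
contact_force: [-1.7, -1.2, 3.6]
width: 0.0498
grasp_force: 30.0
```

```bash
python3 -c "
from h import *
w=c2w(-.05,-.072);print(w)
p=pose()[0]
plan((*p[:2],.205,91.5),(*w,.205,91.5),(*w,p[2]+.028,91.5))"
```

```text
[ 0.59160187 -0.07928417]
t 22.60 tcp [0.4309 0.0549 0.0451] phi 91.49 tilt -1.0000 w 0.0498 F [-1.7 -1.2  3.6]
 shift x 0.0 y 0.0 z -159.9 turn -0.000
 shift x -138.4 y 157.1 z -0.0 turn 0.000
 shift x 0.0 y 0.0 z 131.9 turn 0.000
```

Request:
jog_arm(commands=[[[0,0,-15],0],[[0,0,-35],0],[[0,0,-38],0],[[0,0,-38],0],[[0,0,-34],0],[[-12,13.6,0],0],[[-24,27.2,0],0],[[-24,27.2,0],0]])

```text
clock: 23.27
eef_pos: [0.5013, -0.0037, 0.2063]
ee_rot: [2.189, 2.251, 0.002]
contact_force: [0.9, 0.2, -0.8]
width: 0.0499
grasp_force: 30.0
```

Request:
jog_arm(commands=[[[-24,27.2,0],0],[[-24,27.2,0],0],[[-20,23,0],0],[[-10.4,11.7,0],0],[[0,0,0],0],[[0,0,30],0],[[0,0,30],0],[[0,0,20],0]])

```text
clock: 23.93
eef_pos: [0.5902, -0.0787, 0.1229]
ee_rot: [-2.191, -2.249, 0.002]
contact_force: [-0.0, -0.1, -2.0]
width: 0.0495
grasp_force: 30.0
```

Request:
jog_arm(commands=[[[0,0,12],0],[[0,0,8],0],[[0,0,8],0],[[0,0,8],0],[[0,0,6],0],[[0,0,4],0],[[0,0,0],0],[[0,0,0],0]])

```text
clock: 24.6
eef_pos: [0.592, -0.0792, 0.0793]
ee_rot: [2.192, 2.25, 0.0]
contact_force: [0.7, 0.3, -1.4]
width: 0.0495
grasp_force: 30.0
```

Request:
jog_arm(commands=[[[-2,0,4],0],[[0,0,3],0],[[0,0,1.5],0],[[0,0,1],0],[[0,0,0.7],0],[[0,0,0],0],[[0,0,0],0],[[0,0,0],0]])

```text
clock: 25.27
eef_pos: [0.5918, -0.0812, 0.0692]
ee_rot: [2.192, 2.25, -0.0]
contact_force: [-2.8, -0.0, 4.5]
width: 0.0496
grasp_force: 30.0
```

Request:
jog_arm(commands=[[[0,0,0],0],[[0,0,0],0],[[0,0,0],0],[[0,0,0],0],[[0,0,-5],0],[[0,0,-20],0],[[0,0,-35],0],[[0,0,-40],0]], grip=0.4)

```text
clock: 25.93
eef_pos: [0.5906, -0.0809, 0.1687]
ee_rot: [-2.189, -2.248, 0.003]
contact_force: [0.9, -0.8, -0.0]
width: 0.0651
grasp_force: 0.0
```

```bash
python3 -c "
from h import *
plan((.441,.1640,.170,71),(.441,.164,.045,71))"
```

```text
t 25.93 tcp [ 0.5906 -0.0809  0.1687] phi 91.53 tilt -1.0000 w 0.0651 F [ 0.9 -0.8 -0. ]
 shift x 248.8 y -143.0 z -1.3 turn 0.358
 shift x 0.0 y 0.0 z 125.0 turn 0.000
```

Request:
jog_arm(commands=[[[18,-10.5,0],0],[[33,-19,0],0],[[33,-19,0],0],[[33,-19,0],0],[[33,-19,0],0],[[33,-19,0],0],[[33,-19,0],0],[[32.8,-18.5,0],0]], grip=1)

```text
clock: 26.6
eef_pos: [0.4413, 0.1651, 0.1694]
ee_rot: [2.192, 2.25, 0.001]
contact_force: [0.8, -0.4, 0.4]
width: 0.0926
grasp_force: 0.0
```

Request:
jog_arm(commands=[[[0,0,20],0.12],[[0,0,20],0.12],[[0,0,20],0.118],[[0,0,30],0],[[0,0,25],0],[[0,0,8],0],[[0,0,0],0],[[0,0,0],0]])

```text
clock: 27.27
eef_pos: [0.4424, 0.164, 0.0463]
ee_rot: [-2.558, -1.824, 0.001]
contact_force: [0.2, -0.2, 0.7]
width: 0.0933
grasp_force: 0.0
```

Request:
jog_arm(commands=[[[0,0,0],0],[[0,0,0],0],[[0,0,0],0],[[0,0,0],0],[[0,0,0],0],[[0,0,0],0],[[0,0,0],0],[[0,0,0],0]], grip=-1)

```text
clock: 27.93
eef_pos: [0.4426, 0.1638, 0.0463]
ee_rot: [2.558, 1.824, 0.001]
contact_force: [-1.1, -1.3, 7.3]
width: 0.0601
grasp_force: 30.0
```

```bash
python3 -c "
from h import *
w=c2w(-.05,-.014);print(w)
p=pose()[0]
plan((*p[:2],.205,91.5),(*w,.205,91.5),(*w,p[2]+.028,91.5))"
```

```text
[ 0.59008361 -0.02130405]
t 27.93 tcp [0.4426 0.1638 0.0463] phi 70.97 tilt -1.0000 w 0.0601 F [-1.1 -1.3  7.3]
 shift x 0.0 y 0.0 z -158.7 turn -0.358
 shift x -188.9 y 142.6 z -0.0 turn 0.000
 shift x 0.0 y 0.0 z 130.7 turn 0.000
```

Request:
jog_arm(commands=[[[0,0,-15],0],[[0,0,-35],-0.12],[[0,0,-38],-0.12],[[0,0,-38],-0.118],[[0,0,-33],0],[[-15,11.3,0],0],[[-30,22.6,0],0],[[-30,22.6,0],0]])

```text
clock: 28.6
eef_pos: [0.5013, 0.09, 0.206]
ee_rot: [2.188, 2.252, 0.002]
contact_force: [0.7, 0.7, -2.3]
width: 0.0603
grasp_force: 30.0
```

Request:
jog_arm(commands=[[[-30,22.6,0],0],[[-30,22.6,0],0],[[-30,22.6,0],0],[[-15.9,12.3,0],0],[[-8,6,0],0],[[0,0,30],0],[[0,0,30],0],[[0,0,20],0]])

```text
clock: 29.27
eef_pos: [0.5884, -0.0207, 0.1229]
ee_rot: [-2.191, -2.249, 0.002]
contact_force: [0.1, 0.7, -1.0]
width: 0.0598
grasp_force: 30.0
```

Request:
jog_arm(commands=[[[0,0,0],0],[[0,0,8],0],[[0,0,8],0],[[0,0,6],0],[[0,0,4],0],[[0,0,4],0],[[0,0,0],0],[[0,0,0],0]])

```text
clock: 29.93
eef_pos: [0.59, -0.0213, 0.0951]
ee_rot: [2.192, 2.25, 0.0]
contact_force: [-1.0, -0.1, -1.5]
width: 0.0598
grasp_force: 30.0
```

```bash
python3 -c "
from h import *
w=c2w(-.05,-.014);plan((*w,.0743,91.5))"
```

```text
t 29.93 tcp [ 0.59   -0.0213  0.0951] phi 91.49 tilt -1.0000 w 0.0598 F [-1.  -0.1 -1.5]
 shift x -0.0 y 0.1 z 20.8 turn -0.000
```

Request:
jog_arm(commands=[[[0,0,6],0],[[0,0,6],0],[[0,0,5],0],[[-2,0,0],0],[[-2,0,0],0],[[-1,0,0],0],[[0,0,0],0],[[0,0,0],0]])

```text
clock: 30.6
eef_pos: [0.5902, -0.0265, 0.0781]
ee_rot: [2.193, 2.25, 0.0]
contact_force: [-0.1, 0.2, -1.4]
width: 0.0598
grasp_force: 30.0
```

Request:
jog_arm(commands=[[[-1,0,0],0],[[-1,0,0],0],[[-1,0,0],0],[[0,0,0],0],[[0,0,0],0],[[0,0,0],0],[[0,0,0],0],[[0,0,0],0]])

```text
clock: 31.27
eef_pos: [0.5901, -0.0292, 0.0779]
ee_rot: [-2.192, -2.25, 0.0]
contact_force: [-0.1, 0.6, -2.6]
width: 0.0597
grasp_force: 30.0
```

Nominal gap is 3 mm. I'll set it down at about 0.0703.

Request:
jog_arm(commands=[[[0,0,3],0],[[0,0,2],0],[[0,0,1.5],0],[[0,0,1],0],[[0,0,0.6],0],[[0,0,0],0],[[0,0,0],0],[[0,0,0],0]])

```text
clock: 31.93
eef_pos: [0.5899, -0.0293, 0.0704]
ee_rot: [2.192, 2.25, -0.001]
contact_force: [-2.4, 0.5, 7.0]
width: 0.06
grasp_force: 30.0
```

Request:
jog_arm(commands=[[[0,0,0],0],[[0,0,0],0],[[0,0,0],0],[[0,0,0],0],[[0,0,-5],0],[[0,0,-20],0],[[0,0,-35],0],[[0,0,-40],0]], grip=0.5)

```text
clock: 32.6
eef_pos: [0.5889, -0.0292, 0.1696]
ee_rot: [-2.19, -2.248, 0.004]
contact_force: [0.3, -0.4, -0.3]
width: 0.0697
grasp_force: 0.0
```

```bash
python3 -c "
from h import *
plan((.439,.3800,.170,109),(.439,.380,.048,109))"
```

```text
t 32.60 tcp [ 0.5889 -0.0292  0.1696] phi 91.52 tilt -1.0000 w 0.0697 F [ 0.3 -0.4 -0.3]
 shift x 413.1 y -138.9 z -0.4 turn -0.305
 shift x 0.0 y 0.0 z 122.0 turn 0.000
```

Request:
jog_arm(commands=[[[20,-6.7,0],0],[[39,-13.1,0],0],[[39,-13.1,0],0],[[39,-13.1,0],0],[[39,-13.1,0],0],[[39,-13.1,0],0],[[39,-13.1,0],0],[[39,-13.1,0],0]], grip=1)

```text
clock: 33.27
eef_pos: [0.4832, 0.2627, 0.1702]
ee_rot: [2.192, 2.25, 0.0]
contact_force: [1.3, -0.2, 1.2]
width: 0.0932
grasp_force: 0.0
```

Request:
jog_arm(commands=[[[39,-13.1,0],0],[[39,-13.1,0],0],[[29,-10,0],0],[[13,-4.3,0],0],[[0,0,20],-0.1],[[0,0,20],-0.105],[[0,0,20],-0.1],[[0,0,0],0]])

```text
clock: 33.93
eef_pos: [0.4397, 0.3778, 0.1068]
ee_rot: [-1.819, -2.56, 0.008]
contact_force: [0.2, 0.4, -0.1]
width: 0.0931
grasp_force: 0.0
```

```bash
python3 -c "
from h import *
plan((.439,.380,.048,109))"
```

```text
t 33.93 tcp [0.4397 0.3778 0.1068] phi 109.20 tilt -1.0000 w 0.0931 F [ 0.2  0.4 -0.1]
 shift x 2.3 y 0.1 z 58.8 turn 0.004
```

Request:
jog_arm(commands=[[[1,0,20],0],[[1,0,20],0],[[0,0,15],0],[[0,0,4],0],[[0,0,0],0],[[0,0,0],0],[[0,0,0],0],[[0,0,0],0]])

```text
clock: 34.6
eef_pos: [0.4404, 0.3821, 0.052]
ee_rot: [1.826, 2.556, 0.002]
contact_force: [-0.1, -0.5, 0.2]
width: 0.0931
grasp_force: 0.0
```

Request:
jog_arm(commands=[[[0,0,0],0],[[0,0,0],0],[[0,0,0],0],[[0,0,0],0],[[0,0,0],0],[[0,0,0],0],[[0,0,0],0],[[0,0,0],0]], grip=-1)

```text
clock: 35.27
eef_pos: [0.4397, 0.3817, 0.0508]
ee_rot: [-1.825, -2.557, 0.001]
contact_force: [-0.9, -1.1, 1.4]
width: 0.0598
grasp_force: 30.0
```

```bash
python3 -c "
from h import *
w=c2w(-.05,.034);print(w)
p=pose()[0]
plan((*p[:2],.205,91.5),(*w,.205,91.5),(*w,p[2]+.028,91.5))"
```

```text
[0.58882712 0.0266795 ]
t 35.27 tcp [0.4397 0.3817 0.0508] phi 108.97 tilt -1.0000 w 0.0598 F [-0.9 -1.1  1.4]
 shift x 0.0 y 0.0 z -154.2 turn 0.305
 shift x -358.8 y 139.8 z -0.0 turn 0.000
 shift x 0.0 y 0.0 z 126.2 turn 0.000
```

Request:
jog_arm(commands=[[[0,0,-15],0],[[0,0,-35],0.1],[[0,0,-38],0.105],[[0,0,-38],0.1],[[0,0,-28],0],[[-17.8,6.9,0],0],[[-36,14,0],0],[[-36,14,0],0]])

```text
clock: 35.93
eef_pos: [0.477, 0.2933, 0.2055]
ee_rot: [2.189, 2.254, 0.003]
contact_force: [1.0, 0.0, -2.0]
width: 0.0599
grasp_force: 30.0
```

Request:
jog_arm(commands=[[[-36,14,0],0],[[-36,14,0],0],[[-36,14,0],0],[[-36,14,0],0],[[-36,14,0],0],[[-36,14,0],0],[[-35,14,0],0],[[-18,7,0],0]])

```text
clock: 36.6
eef_pos: [0.5903, 0.0212, 0.2043]
ee_rot: [2.197, 2.244, -0.003]
contact_force: [0.4, -0.2, -1.4]
width: 0.0595
grasp_force: 30.0
```

Request:
jog_arm(commands=[[[0,0,0],0],[[0,0,30],0],[[0,0,30],0],[[0,0,20],0],[[0,0,12],0],[[0,0,10],0],[[0,0,6],0],[[0,0,0],0]])

```text
clock: 37.27
eef_pos: [0.5888, 0.0271, 0.0962]
ee_rot: [-2.191, -2.25, 0.001]
contact_force: [-0.7, 0.8, -2.0]
width: 0.0603
grasp_force: 30.0
```

```bash
python3 -c "
from h import *
w=c2w(-.05,.034);plan((*w,.0788,91.5))"
```

```text
t 37.27 tcp [0.5888 0.0271 0.0962] phi 91.52 tilt -1.0000 w 0.0603 F [-0.7  0.8 -2. ]
 shift x -0.5 y -0.0 z 17.4 turn 0.000
```

Request:
jog_arm(commands=[[[0,0,6],0],[[0,0,6],0],[[-2,0,1],0],[[-2,0,0],0],[[-1,0,0],0],[[-1,0,0],0],[[0,0,0],0],[[0,0,0],0]])

```text
clock: 37.93
eef_pos: [0.5894, 0.0206, 0.084]
ee_rot: [2.193, 2.25, 0.0]
contact_force: [0.5, 0.1, -1.4]
width: 0.06
grasp_force: 30.0
```

Request:
jog_arm(commands=[[[-1,0,0],0],[[-1,0,0],0],[[0,0,1],0],[[0,0,1],0],[[0,0,1],0],[[0,0,1],0],[[0,0,0],0],[[0,0,0],0]])

```text
clock: 38.6
eef_pos: [0.5892, 0.0188, 0.0797]
ee_rot: [-2.192, -2.25, 0.0]
contact_force: [0.0, -0.6, -1.6]
width: 0.0597
grasp_force: 30.0
```

Request:
jog_arm(commands=[[[0,0,2],0],[[0,0,1],0],[[0,0,1],0],[[0,0,0.5],0],[[0,0,0.7],0],[[0,0,0],0],[[0,0,0],0],[[0,0,0],0]])

```text
clock: 39.27
eef_pos: [0.5892, 0.0188, 0.0748]
ee_rot: [2.192, 2.25, -0.0]
contact_force: [-1.9, 0.7, 2.8]
width: 0.06
grasp_force: 30.0
```

Request:
jog_arm(commands=[[[0,0,0],0],[[0,0,0],0],[[0,0,0],0],[[0,0,0],0],[[0,0,-5],0],[[0,0,-20],0],[[0,0,-35],0],[[0,0,-40],0]], grip=0.5)

```text
clock: 39.93
eef_pos: [0.588, 0.0188, 0.1745]
ee_rot: [-2.19, -2.249, 0.004]
contact_force: [0.9, -0.9, 0.3]
width: 0.0696
grasp_force: 0.0
```

```bash
python3 -c "
from h import *
plan((.572,.3770,.230,91.5),(.572,.377,.123,91.5))"
```

```text
t 39.93 tcp [0.588  0.0188 0.1745] phi 91.52 tilt -1.0000 w 0.0696 F [ 0.9 -0.9  0.3]
 shift x 358.5 y -6.5 z -55.5 turn 0.000
 shift x 0.0 y 0.0 z 107.0 turn 0.000
```

Request:
jog_arm(commands=[[[0,0,-30],0],[[0,0,-30],0],[[20,0,0],0],[[40,0,0],0],[[40,0,0],0],[[40,0,0],0],[[40,0,0],0],[[20,0,0],0]], grip=1)

```text
clock: 40.6
eef_pos: [0.5829, 0.2245, 0.2354]
ee_rot: [-2.186, -2.254, -0.004]
contact_force: [0.3, -0.4, 0.2]
width: 0.0929
grasp_force: 0.0
```

```bash
python3 - <<'E'
from h import *
t=eyes.snapshot('top');s=eyes.snapshot('scene')
C=[rect(*c2w(x,y),z,a,b,1.5) for x,y,z,a,b in [(0,0,.064,.178,.216),(-.05,0,.064,.066,.204),(.05,0,.064,.066,.204)]]
C+=[circ(.691,-.0745,.102,.03),circ(.691,-.0158,.1,.027),circ(.5918,-.0812,.106,.025),rect(.59,-.0293,.1,.06,.048,1.5),rect(.5892,.0188,.108,.06,.04,1.5)]
for sgn in (1,-1): C.append(circ(*c2w(0,.162*sgn),.075,.016))
A=overlay(t,C,220,110,200,130,3)
B=overlay(s,C,235,220,200,120,4)
cv2.imwrite('pics/i.png',cv2.resize(np.hstack([A,B[:390,:]]),(800,223*2//2*1+0)) if 0 else np.vstack([A,cv2.resize(B,(600,360))[:205]]))
m=[circ(.572,.377,.192,.013),circ(.572,.377,.012,.046),circ(.572,.377,.092,.032)]
M=np.hstack([overlay(t,m,95,170,90,80,4),overlay(s,m,420,180,90,80,4)]);cv2.imwrite('pics/j.png',M)
cv2.imwrite('pics/k.png',np.vstack([np.pad(A[:,:],((0,0),(0,200),(0,0))),np.pad(cv2.resize(M,(472,210)),((0,0),(0,328),(0,0)))]))
E
```

```text
(no output)
```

View pics/k.png

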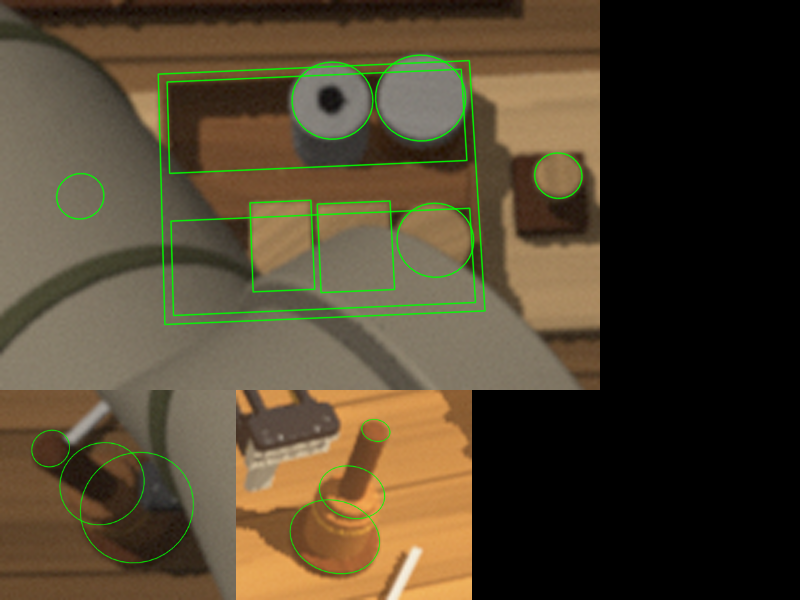

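All five stand upright in their rows where planned: oil and wax in the far row, thin, thick and billet in the near one. The mallet overlay fits with the handle top at about (.571,.377). Going for the mallet.

```bash
python3 -c "
from h import *
plan((.5715,.3775,.235,91.5),(.5715,.3775,.123,91.5))"
```

```text
t 40.70 tcp [0.5829 0.2241 0.2352] phi 91.87 tilt -1.0000 w 0.0931 F [-0.2 -0.6  0.2]
 shift x 153.7 y -6.3 z 0.2 turn 0.007
 shift x 0.0 y 0.0 z 112.0 turn 0.000
```

Request:
jog_arm(commands=[[[20,-0.8,0],0.007],[[35,-1.6,0],0],[[35,-1.5,0],0],[[35,-1.4,0],0],[[20,-0.7,0],0],[[8.7,-0.3,0],0],[[0,0,0],0],[[0,0,0],0]])

```text
clock: 41.37
eef_pos: [0.5752, 0.3703, 0.2344]
ee_rot: [2.201, 2.241, -0.002]
contact_force: [0.3, -0.6, -0.3]
width: 0.0928
grasp_force: 0.0
```

Request:
jog_arm(commands=[[[0,0,20],0],[[0,0,30],0],[[0,0,30],0],[[0,0,20],0],[[0,0,8],0],[[0,0,4],0],[[0,0,0],0],[[0,0,0],0]])

```text
clock: 42.03
eef_pos: [0.5756, 0.3719, 0.1239]
ee_rot: [2.201, 2.241, 0.002]
contact_force: [0.0, -0.3, 0.2]
width: 0.0927
grasp_force: 0.0
```

Request:
jog_arm(commands=[[[0,0,0],0],[[0,0,0],0],[[0,0,0],0],[[0,0,0],0],[[0,0,0],0],[[0,0,0],0],[[0,0,0],0],[[0,0,0],0]], grip=-1)

```text
clock: 42.7
eef_pos: [0.5747, 0.3723, 0.1226]
ee_rot: [-2.2, -2.243, 0.0]
contact_force: [0.3, 0.3, -0.4]
width: 0.0443
grasp_force: 0.0
```

Request:
jog_arm(commands=[[[0,0,0],0],[[0,0,0],0],[[0,0,0],0],[[0,0,0],0],[[0,0,0],0],[[0,0,0],0],[[0,0,0],0],[[0,0,0],0]])

```text
clock: 43.37
eef_pos: [0.5747, 0.3721, 0.1223]
ee_rot: [2.2, 2.242, -0.001]
contact_force: [-0.0, -0.1, -4.5]
width: 0.0256
grasp_force: 30.0
```

```bash
python3 -c "
from h import *
p=pose()[0];w=c2w(0,.162);print(w,c2w(0,-.162))
plan((*p[:2],p[2]+.13,91.5),(*w,p[2]+.13,91.5),(*w,p[2]-.012+.09,91.5))"
```

```text
[0.63545933 0.15594449] [ 0.64394067 -0.16794449]
t 43.37 tcp [0.5747 0.3721 0.1223] phi 91.08 tilt -1.0000 w 0.0256 F [-0.  -0.1 -4.5]
 shift x 0.0 y 0.0 z -130.0 turn -0.007
 shift x -217.6 y 55.1 z -0.0 turn 0.000
 shift x 0.0 y 0.0 z 52.0 turn 0.000
```

TCP ended 5 mm short in y, so the handle sits near the pads' edge. I'll regrip centred.

Request:
jog_arm(commands=[[[0,0,0],0],[[0,0,0],0],[[0,0,0],0],[[0,0,0],0],[[2.5,-1,0],0],[[2.5,0,0],0],[[0,0,0],0],[[0,0,0],0]], grip=0)

```text
clock: 44.03
eef_pos: [0.5735, 0.3777, 0.1226]
ee_rot: [-2.199, -2.243, -0.0]
contact_force: [0.4, 0.0, 0.6]
width: 0.0466
grasp_force: 0.0
```

Request:
jog_arm(commands=[[[0,0,0],0],[[0,0,0],0],[[0,0,0],0],[[0,0,0],0],[[0,0,0],0],[[0,0,0],0],[[0,0,0],0],[[0,0,0],0]], grip=-1)

```text
clock: 44.7
eef_pos: [0.5737, 0.3771, 0.1225]
ee_rot: [2.2, 2.242, -0.0]
contact_force: [0.6, 0.7, -0.8]
width: 0.0256
grasp_force: 30.0
```

Request:
jog_arm(commands=[[[0,0,0],0],[[0,0,0],0],[[0,0,-10],0],[[0,0,-20],0],[[0,0,-30],0],[[0,0,-30],0],[[0,0,-30],0],[[0,0,-10],0]])

```text
clock: 45.37
eef_pos: [0.5743, 0.3786, 0.2576]
ee_rot: [2.2, 2.242, 0.008]
contact_force: [0.2, 0.9, -3.2]
width: 0.0262
grasp_force: 30.0
```

```bash
python3 - <<'E'
from h import *
p=pose()[0];w=c2w(0,.162)
plan((*w,p[2],91.5))
s=eyes.snapshot('scene');t=eyes.snapshot('top')
m=[circ(.572,.377,.012,.046),circ(*p[:2],p[2]-.112,.032)]
cv2.imwrite('pics/l.png',np.hstack([overlay(t,m,85,150,100,100,4),overlay(s,m,420,140,100,100,4)]))
E
```

```text
t 45.37 tcp [0.5743 0.3786 0.2576] phi 91.10 tilt -1.0000 w 0.0262 F [ 0.2  0.9 -3.2]
 shift x -223.8 y 56.9 z -0.0 turn -0.007
```

View pics/l.png

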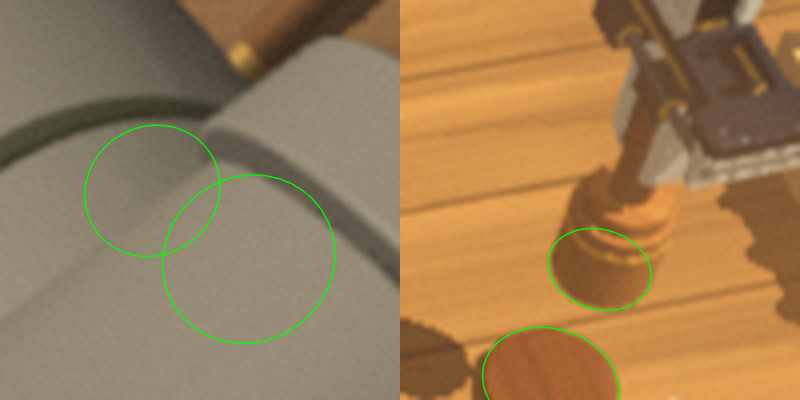

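The mallet hangs straight and its head overlay matches. The stand disc fits (.572,.377). Next is the left peg.

Request:
jog_arm(commands=[[[-17,4.3,0],0],[[-35,8.9,0],0],[[-38,9.7,0],0],[[-38,9.7,0],0],[[-38,9.7,0],0],[[-35,8.9,0],0],[[-22.8,5.7,0],0],[[0,0,0],0]])

```text
clock: 46.13
eef_pos: [0.6356, 0.1459, 0.2494]
ee_rot: [2.209, 2.232, -0.01]
contact_force: [0.5, -1.0, -4.5]
width: 0.0261
grasp_force: 30.0
```

```bash
python3 -c "
from h import *
w=c2w(0,.162)
plan((*w,.2,91.5),(*w,.1645,91.5))"
```

```text
t 46.13 tcp [0.6356 0.1459 0.2494] phi 90.61 tilt -1.0000 w 0.0261 F [ 0.5 -1.  -4.5]
 shift x 10.0 y -0.0 z 49.4 turn -0.016
 shift x 0.0 y 0.0 z 35.5 turn 0.000
```

Request:
jog_arm(commands=[[[0,0,0],0],[[0,0,0],0],[[5,0,0],-0.016],[[5,0,0],0],[[0,0,0],0],[[0,0,0],0],[[0,0,0],0],[[0,0,0],0]])

```text
clock: 46.8
eef_pos: [0.6344, 0.1647, 0.2526]
ee_rot: [2.182, 2.26, -0.0]
contact_force: [0.1, -0.9, -4.3]
width: 0.0253
grasp_force: 30.0
```

```bash
python3 -c "
from h import *
w=c2w(0,.162)
plan((*w,.2,91.5),(*w,.1645,91.5))"
```

```text
t 46.80 tcp [0.6344 0.1647 0.2526] phi 92.02 tilt -1.0000 w 0.0253 F [ 0.1 -0.9 -4.3]
 shift x -8.7 y 0.7 z 52.6 turn 0.009
 shift x 0.0 y 0.0 z 35.5 turn 0.000
```

Request:
jog_arm(commands=[[[-4,0,0],0.009],[[-4.7,0.7,0],0],[[0,0,10],0],[[0,0,15],0],[[0,0,12],0],[[0,0,10],0],[[0,0,0],0],[[0,0,0],0]])

```text
clock: 47.47
eef_pos: [0.6351, 0.1558, 0.2048]
ee_rot: [-2.192, -2.25, 0.002]
contact_force: [0.2, -0.4, -3.5]
width: 0.0257
grasp_force: 30.0
```

Request:
jog_arm(commands=[[[0,0,10],0],[[0,0,10],0],[[0,0,8],0],[[0,0,6],0],[[0,0,4],0],[[0,0,0],0],[[0,0,0],0],[[0,0,0],0]])

```text
clock: 48.13
eef_pos: [0.6351, 0.1557, 0.1672]
ee_rot: [-2.192, -2.25, 0.001]
contact_force: [0.7, -0.0, -3.7]
width: 0.0253
grasp_force: 30.0
```

Request:
jog_arm(commands=[[[0,0,2],0],[[0,0,2],0],[[0,0,2],0],[[0,0,2],0],[[0,0,0],0],[[0,0,0],0],[[0,0,0],0],[[0,0,0],0]])

```text
clock: 48.8
eef_pos: [0.6359, 0.1568, 0.1636]
ee_rot: [2.191, 2.249, 0.004]
contact_force: [-7.3, -1.9, 31.5]
width: 0.0257
grasp_force: 30.0
```

Firm stop at 31 N at the home height. Next is the right peg.

Request:
jog_arm(commands=[[[0,0,-20],0],[[0,0,-30],0],[[0,0,-35],0],[[0,0,-20],0],[[0,0,0],0],[[-15,0,0],0],[[-30,0,0],0],[[-36,0,0],0]])

```text
clock: 49.47
eef_pos: [0.6361, 0.0757, 0.2625]
ee_rot: [-2.186, -2.253, 0.003]
contact_force: [1.0, -0.6, -4.4]
width: 0.0254
grasp_force: 30.0
```

Request:
jog_arm(commands=[[[-36,0,0],0],[[-36,0,0],0],[[-36,0,0],0],[[-36,0,0],0],[[-36,0,0],0],[[-30,0,0],0],[[-20,0,0],0],[[-10,0,0],0]])

```text
clock: 50.13
eef_pos: [0.6418, -0.1702, 0.2618]
ee_rot: [-2.196, -2.243, 0.006]
contact_force: [-0.1, -0.9, -5.8]
width: 0.0258
grasp_force: 30.0
```

Request:
jog_arm(commands=[[[0,0,0],0],[[0,0,0],0],[[0,0,0],0],[[0,0,0],0],[[0,0,0],0],[[0,0,0],0],[[0,0,0],0],[[0,0,0],0]])

```text
clock: 50.8
eef_pos: [0.6439, -0.1646, 0.2647]
ee_rot: [2.192, 2.251, -0.0]
contact_force: [0.0, -0.4, -4.6]
width: 0.0255
grasp_force: 30.0
```

```bash
python3 -c "
from h import *
w=c2w(0,-.162)
plan((*w,.2,91.5),(*w,.1645,91.5))"
```

```text
t 50.80 tcp [ 0.6439 -0.1646  0.2647] phi 91.52 tilt -1.0000 w 0.0255 F [ 0.  -0.4 -4.6]
 shift x -3.4 y -0.0 z 64.7 turn 0.000
 shift x 0.0 y 0.0 z 35.5 turn 0.000
```

Request:
jog_arm(commands=[[[-3.4,0,10],0],[[0,0,20],0],[[0,0,20],0],[[0,0,10],0],[[0,0,10],0],[[0,0,8],0],[[0,0,6],0],[[0,0,6],0]])

```text
clock: 51.47
eef_pos: [0.644, -0.1685, 0.1753]
ee_rot: [2.192, 2.25, -0.0]
contact_force: [-4.3, -0.5, 5.9]
width: 0.0256
grasp_force: 30.0
```

Request:
jog_arm(commands=[[[0,0,4],0],[[0,0,4],0],[[0,0,3],0],[[0,0,2],0],[[0,0,1],0],[[0,0,1],0],[[0,0,0],0],[[0,0,0],0]])

```text
clock: 52.13
eef_pos: [0.6444, -0.1687, 0.1637]
ee_rot: [2.191, 2.247, 0.0]
contact_force: [-9.2, 0.8, 25.8]
width: 0.0259
grasp_force: 30.0
```

Same firm stop. Returning the mallet to its stand.

Request:
jog_arm(commands=[[[0,0,-20],0],[[0,0,-30],0],[[0,0,-35],0],[[0,0,-20],0],[[15,-1.5,0],0],[[30,-3,0],0],[[36,-3.5,0],0],[[36,-3.5,0],0]])

```text
clock: 52.8
eef_pos: [0.6287, -0.0506, 0.264]
ee_rot: [-2.194, -2.248, -0.0]
contact_force: [1.4, 0.7, -4.9]
width: 0.0259
grasp_force: 30.0
```

Request:
jog_arm(commands=[[[36,-3.5,0],0],[[36,-3.5,0],0],[[36,-3.5,0],0],[[36,-3.5,0],0],[[36,-3.5,0],0],[[36,-3.5,0],0],[[36,-3.5,0],0],[[36,-3.5,0],0]])

```text
clock: 53.47
eef_pos: [0.5928, 0.2376, 0.2639]
ee_rot: [-2.192, -2.251, 0.0]
contact_force: [0.9, 0.1, -4.2]
width: 0.0254
grasp_force: 30.0
```

Request:
jog_arm(commands=[[[36,-3.5,0],0],[[30,-3,0],0],[[20,-2,0],0],[[10,-1,0],0],[[0,0,0],0],[[0,0,0],0],[[0,0,0],0],[[0,0,0],0]])

```text
clock: 54.13
eef_pos: [0.5826, 0.3289, 0.2644]
ee_rot: [2.195, 2.247, -0.001]
contact_force: [-0.6, -0.0, -3.7]
width: 0.0255
grasp_force: 30.0
```

Request:
jog_arm(commands=[[[0,0,0],0],[[0,0,0],0],[[0,0,0],0],[[0,0,0],0],[[0,0,0],0],[[0,0,0],0],[[0,0,0],0],[[0,0,0],0]])

```text
clock: 54.8
eef_pos: [0.5818, 0.3312, 0.2646]
ee_rot: [-2.192, -2.25, 0.0]
contact_force: [-0.1, 0.3, -4.1]
width: 0.0254
grasp_force: 30.0
```

```bash
python3 -c "
from h import *
w=(.5725,.3775)
plan((*w,.2,91.5),(*w,.1225,91.5))"
```

```text
t 54.80 tcp [0.5818 0.3312 0.2646] phi 91.50 tilt -1.0000 w 0.0254 F [-0.1  0.3 -4.1]
 shift x 46.5 y -8.1 z 64.6 turn -0.000
 shift x 0.0 y 0.0 z 77.5 turn 0.000
```

Request:
jog_arm(commands=[[[10,-2,0],0],[[15,-2.5,0],0],[[15,-2.5,0],0],[[6.5,-1.1,0],0],[[0,0,0],0],[[0,0,0],0],[[0,0,0],0],[[0,0,0],0]])

```text
clock: 55.47
eef_pos: [0.5729, 0.3766, 0.2645]
ee_rot: [2.193, 2.249, -0.001]
contact_force: [0.6, -0.1, -4.3]
width: 0.0256
grasp_force: 30.0
```

Request:
jog_arm(commands=[[[0,0,20],0],[[0,0,30],0],[[0,0,30],0],[[0,0,25],0],[[0,0,15],0],[[0,0,8],0],[[0,0,4],0],[[0,0,0],0]])

```text
clock: 56.13
eef_pos: [0.5728, 0.3771, 0.1323]
ee_rot: [-2.193, -2.249, 0.001]
contact_force: [-0.3, 0.5, -4.4]
width: 0.0255
grasp_force: 30.0
```

Request:
jog_arm(commands=[[[0,0,2],0],[[0,0,2],0],[[0,0,2],0],[[0,0,2],0],[[0,0,0],0],[[0,0,0],0],[[0,0,0],0],[[0,0,0],0]])

```text
clock: 56.8
eef_pos: [0.5726, 0.3775, 0.1247]
ee_rot: [2.192, 2.25, 0.0]
contact_force: [-0.1, -0.1, -4.2]
width: 0.0257
grasp_force: 30.0
```

Request:
jog_arm(commands=[[[0,0,1],0],[[0,0,1],0],[[0,0,1],0],[[0,0,0.5],0],[[0,0,0],0],[[0,0,0],0],[[0,0,0],0],[[0,0,0],0]])

```text
clock: 57.47
eef_pos: [0.5726, 0.3775, 0.1221]
ee_rot: [2.192, 2.25, 0.001]
contact_force: [-1.3, -1.3, 4.8]
width: 0.0256
grasp_force: 30.0
```

Request:
jog_arm(commands=[[[0,0,0],0],[[0,0,0],0],[[0,0,0],0],[[0,0,0],0],[[0,0,0],0],[[0,0,0],0],[[0,0,0],0],[[0,0,0],0]], grip=0)

```text
clock: 58.13
eef_pos: [0.5726, 0.3774, 0.121]
ee_rot: [-2.192, -2.25, 0.0]
contact_force: [-0.5, -0.2, 0.7]
width: 0.0464
grasp_force: 0.0
```

Request:
jog_arm(commands=[[[0,0,0],0],[[0,0,-20],0],[[0,0,-30],0],[[0,0,-30],0],[[0,0,-30],0],[[0,0,-30],0],[[-10,-10,-10],0],[[-15,-20,0],0]])

```text
clock: 58.8
eef_pos: [0.5452, 0.3535, 0.2742]
ee_rot: [2.192, 2.249, 0.01]
contact_force: [-1.0, 0.5, -0.9]
width: 0.0467
grasp_force: 0.0
```

Request:
jog_arm(commands=[[[0,-35,0],0],[[0,-35,0],0],[[0,-30,0],0],[[0,0,0],0],[[0,0,0],0],[[0,0,0],0],[[0,0,0],0],[[0,0,0],0]])

```text
clock: 59.47
eef_pos: [0.4443, 0.3489, 0.2708]
ee_rot: [-2.194, -2.249, 0.0]
contact_force: [-0.7, 0.4, -0.7]
width: 0.0466
grasp_force: 0.0
```

```bash
python3 - <<'E'
from h import *
plan()
t=eyes.snapshot('top');s=eyes.snapshot('scene')
C=[circ(*c2w(0,.162*g),.054,.016) for g in (1,-1)]+[circ(.5725,.3775,.192,.013),circ(.572,.377,.012,.046)]
A=overlay(t,C,100,110,340,150,2);B=overlay(s,C,150,170,350,180,2)
A=np.pad(A,((0,0),(0,20),(0,0)))
cv2.imwrite('pics/m.png',cv2.resize(np.vstack([A,B])[:,:700],(636,600)))
E
```

```text
t 59.47 tcp [0.4443 0.3489 0.2708] phi 91.41 tilt -1.0000 w 0.0466 F [-0.7  0.4 -0.7]
```

View pics/m.png

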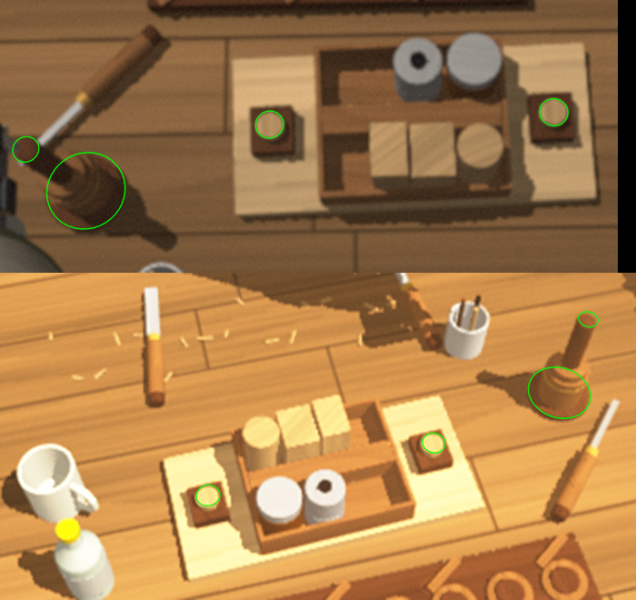

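The final view shows all five items upright in the box. The peg heads at (269,125) and (553,111) match their home height, the mallet is centred on its stand, and the bystanders are where they were.

```bash
python3 -c "
from rig import hand_in
print(hand_in())"
```

```text
the job is handed in; nothing more can be done
None
```

The job is handed in at about 60 s on the robot's clock: all five items present are packed upright in the box, both pegs were driven home with the mallet, and the mallet is back on its stand (no judging result was returned).

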